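# Find the wet mallet head and hold it to the moisture meter

## Task

First slide the moisture meter along its track by its handle post until its carriage is fully home against the end stop. Then lift the two look-alike wooden mallet heads from the drying rack in turn, each well clear, feel which is heavier (the wetter one), and leave the lighter one lying flat on the rack again. Finish while holding the heavier one in the gripper, level and centred about 20 mm above the meter's pad without touching the meter, with the carriage still home and the other things on the bench left where they were.

Things in the scene. Friction and masses are not known exactly. Their poses are not given: they have to be found in the camera images.
- head_a_center (a point): centre (half-way up) of one of the two mallet heads: pale wooden block 125 mm long (its x) x 54 mm wide (its y) x 78 mm high (its z) with an upright through-slot 32 x 24 mm in the middle; it lies on the drying rack, either bay. The two heads look the same; one weighs 0.32 kg, the other 0.54 kg (each up to 7 % more or less), and nothing but the weight tells which. Grip across the 54 mm width; its top is 39 mm above this point
- head_b_center (a point): centre (half-way up) of the other mallet head: same shape and size
- rack: fixed drying rack: plywood board 160 mm (its x) x 270 mm (its y), 10 mm thick, origin at the centre of its underside on the bench, z up. Two bays, centred 75 mm either side of the origin along its y, each with two bearer strips 90 mm long along y (at x = -45 and +45 mm) whose tops are 20 mm above the bench: a head lies across both strips, long side roughly along the rack's x, so its centre is 59 mm above the bench
- meter (a joint): travel of the meter's carriage along its track: 0 m at the far end from the stop, 0.180 m when fully home against the dark steel end stop; it grows along the +y axis of meter_pad; it moves with about 3 N of friction and stays where it is left
- meter_handle (a point): middle of the steel handle post on the carriage: upright round post 24 mm across, from 32 to 82 mm above the bench, this point 57 mm above the bench (25 mm below the top of the post); the carriage plate below it is 32 mm above the bench; the grey meter block begins 37 mm beyond the post's surface in +x of meter_pad, and is 75 mm high
- meter_pad (a point): centre of the top face of the black sensing pad (74 x 60 mm) on the meter block, 77 mm above the bench, z up; it moves with the carriage; its y axis points along the track towards the stop, its x axis away from the handle post, which stands 97 mm from it in -x. The highest part of the carriage is the post, 82 mm above the bench
- pencil_mid (a point): bystander, not to be disturbed: carpenter's pencil 150 x 13 x 8 mm lying on the rack between the two heads; this point lies in its middle
- wax_tin_mid (a point): bystander, not to be disturbed: round metal tin, 76 mm across, 28 mm high, near the robot between rack and meter; this point lies in its middle
- tape_mid (a point): bystander, not to be disturbed: tape measure standing on edge, 66 x 34 x 62 mm high, left of the meter; this point lies in its middle
- glue_mid (a point): bystander, not to be disturbed: upright glue bottle, 58 mm across, 165 mm high, beyond the work area; this point lies in its middle
- chisel_mid (a point): bystander, not to be disturbed: chisel lying flat, 270 mm long, beyond the rack; this point lies in its middle
- square_mid (a point): bystander, not to be disturbed: try square lying flat, stock 115 mm, blade 180 mm long, at the far side of the bench; this point lies in its middle
- brush_mid (a point): bystander, not to be disturbed: brush lying flat, 190 mm long, right of the rack; this point lies in its middle
There are look-alikes about, which are no part of the job. Leave any yellow look-alike of the part that bears head_a_center alone.

How it is judged:
On the way, in this order (a step that is already met when the one before it is completed fails the run):
1. the meter's carriage is home against its stop (value of joint meter above 0.175 m), for 0.2 s.
2. the lighter head is lifted clear while the heavier rests on the rack (either may be lifted first) (((z of head_a_center in the frame of rack above 0.079 m and contact force between head_a and the fingers above 1 N and contact force between head_a and rack below 0.1 N and z of head_b_center in the frame of rack between 0.052 and 0.066 m and horizontal distance between head_b_center and rack below 0.125 m and angle between head_b's own z axis and vertical below 0.1 rad and contact force between head_b and the fingers below 0.1 N and contact force between head_b and rack above 1.5 N and contact force between head_b and rack above 4.2 N) or (z of head_b_center in the frame of rack above 0.079 m and contact force between head_b and the fingers above 1 N and contact force between head_b and rack below 0.1 N and z of head_a_center in the frame of rack between 0.052 and 0.066 m and horizontal distance between head_a_center and rack below 0.125 m and angle between head_a's own z axis and vertical below 0.1 rad and contact force between head_a and the fingers below 0.1 N and contact force between head_a and rack above 1.5 N and contact force between head_a and rack above 4.2 N))), for 0.2 s.
3. the heavier head is lifted clear, the lighter being back on the rack (((z of head_a_center in the frame of rack above 0.079 m and contact force between head_a and the fingers above 1 N and contact force between head_a and rack below 0.1 N and z of head_b_center in the frame of rack between 0.052 and 0.066 m and horizontal distance between head_b_center and rack below 0.125 m and angle between head_b's own z axis and vertical below 0.1 rad and contact force between head_b and the fingers below 0.1 N and contact force between head_b and rack between 1.5 and 4.2 N) or (z of head_b_center in the frame of rack above 0.079 m and contact force between head_b and the fingers above 1 N and contact force between head_b and rack below 0.1 N and z of head_a_center in the frame of rack between 0.052 and 0.066 m and horizontal distance between head_a_center and rack below 0.125 m and angle between head_a's own z axis and vertical below 0.1 rad and contact force between head_a and the fingers below 0.1 N and contact force between head_a and rack between 1.5 and 4.2 N))), for 0.2 s.
At the end, for the whole second after the job is handed in: carriage within 5 mm of its stop; heavier head gripped, still, level (0.15 rad), centred on the pad within 30 mm, underside 3 to 45 mm above it, not touching the meter; lighter head flat (0.1 rad), released, on the rack bearers, within 125 mm of the rack centre (value of joint meter above 0.175 m and ((contact force between head_a and the fingers above 1 N and z of head_a_center in the frame of meter_pad between 0.042 and 0.084 m and horizontal distance between head_a_center and meter_pad below 0.03 m and angle between head_a's own z axis and vertical below 0.15 rad and contact force between head_a and meter_slide below 0.1 N and linear speed of head_a below 0.03 m/s and z of head_b_center in the frame of rack between 0.052 and 0.066 m and horizontal distance between head_b_center and rack below 0.125 m and angle between head_b's own z axis and vertical below 0.1 rad and contact force between head_b and the fingers below 0.1 N and contact force between head_b and rack between 1.5 and 4.2 N) or (contact force between head_b and the fingers above 1 N and z of head_b_center in the frame of meter_pad between 0.042 and 0.084 m and horizontal distance between head_b_center and meter_pad below 0.03 m and angle between head_b's own z axis and vertical below 0.15 rad and contact force between head_b and meter_slide below 0.1 N and linear speed of head_b below 0.03 m/s and z of head_a_center in the frame of rack between 0.052 and 0.066 m and horizontal distance between head_a_center and rack below 0.125 m and angle between head_a's own z axis and vertical below 0.1 rad and contact force between head_a and the fingers below 0.1 N and contact force between head_a and rack between 1.5 and 4.2 N))); the arm keeps its last pose, push and grip.
It fails at once if a bystander is moved by more than 30 mm (distance of any of pencil_mid, wax_tin_mid, tape_mid, glue_mid, chisel_mid, square_mid, brush_mid from where it was at the start of the episode above 0.03 m).
It also fails if it takes over 72 s, if anything falls off the work surface, if the arm or the gripper's body presses on something with over 40 N, if the wrist force passes 120 N, or if a joint passes its speed limit or range.

## Robot

A 6-joint arm with a two-finger parallel gripper is mounted at the origin on the work surface. World frame = base frame: x ahead of the robot, y to its left, z up, the work surface at z = 0. Lengths are in m, angles in rad, forces in N, time in s.
With the tool pointing down it reaches from about 0.375 to 0.9 m from the base axis. Payload 3.1 kg.
Tool frame: the origin (TCP) lies at the very end of the fingers, on their centre line; the grasp point (between the pads) lies 19 mm behind it; z points along the fingers, y is the line along which they close (so a half turn about z gives the same grasp; the last joint's range is limited). The gripper opens to 87 mm and grips with 3 to 60 N. Pads are 19 mm wide; open, the fingers measure 117 mm over their backs; the gripper's body (75 mm by 190 mm) begins 51 mm behind the grasp point.
Start: joints at [-1.335, 0.527, 1.433, -0, 1.181, -0.178], TCP at [0.251, -0.572, 0.223] pointing down, gripper open.
Joint ranges: [-3.08, 3.08], [-0.75, 2.2], [0.22, 2.44], [-1.43, 4.57], [0, 2.65], [-2.85, 2.85]. Speed limits (rad/s): [2.79, 2.79, 3.14, 3.14, 3.14, 3.14].

## Interface

Orientations are given as a unit quaternion [x, y, z, w].
In Python, from rig import status, viewer, robot gives the robot as it stands.
- The arm moves only by the tool arm_command, never from a script. Its arguments are lists of equal length, an entry for each row: "delta_rot": the turn, a rotation vector about the tool's x, y, z in degrees, a list of three; "delta_pos": the shift along the tool's x, y, z in m, a list of three; "gripper": the closure, from -1 (fully open) to 1 (shut). In form: {"delta_rot": [[rx, ry, rz], ...], "delta_pos": [[dx, dy, dz], ...], "gripper": [gripper, ...]}. A call has 1 to 12 rows; each row is the pose to reach, as a shift and turn from the pose commanded when the call began, along the tool's axes at that moment; what a row does not reach only later rows make up. A row lasts 1/12 s, in which the tool goes at most 41.7 mm and 7.16 degrees, less where a joint would pass 70% of its speed; a pose out of reach is approached as far as the arm can. A call with a gripper value outside its range is refused whole. The fingers move at their own pace and stop on an object; "grip_force" is the grip in N (left out, the last holds). Time passes only in rows, so rows that repeat a pose let the fingers close. It gives the time, the measured TCP pose, the force, the opening and the grip force at its end, in the units of the state.
- status.get_obs(): the state, without advancing time (a new reading comes with each control period).
- viewer.camera(name): name is "scene" or "top"; returns a dict with "pixels" (384x512x3 uint8, blue, green, red), "fx", "fy", "cx", "cy" (pixels), "k1" (the pictures are not rectified: a ray, as slopes to the right and down, at radius r is drawn at 1 + k1 r^2 times it, then the intrinsics apply), "pose" (4x4, takes a point from camera to world coordinates). Camera axes: x right, y down, z forward; pixel columns grow to the right and rows downward; lengths in m; the calibration is good to about 2 mm. A picture is of the moment at which its call begins. There is no depth.
- robot.hand_in(): hands the job in; it is judged then, once.
The state is a dict: "time": time; "q": joint angles; "joint_velocities": joint speeds; "joint_torque": joint torques, N m; "position": TCP position; "tool_rot": TCP orientation; "ft_force": force on the tool from outside, world axes, zero at the start; "moment": the same for the moment, N m; "grip_width": finger opening in m; "grip_force": force on a finger pad.
Only numpy, scipy, OpenCV 4.12 (cv2) and the standard library are available. Lean on these libraries where they do the work, as an engineer would, in place of code of your own. Each camera call takes 0.05 s, during which the arm holds its last target. There are 200 camera calls.

## Working session

There is one attempt and no reset: what is moved stays moved. The work goes in short steps, Python scripts to look and compute and a tool call to move; the robot and the scene stay as the last step left them, time stands still between calls to the robot, and variables do not carry over. Pictures are saved under pics/ and viewed, at most 10 in all, crops included, and the job is handed in when it is done.

Besides the shell and the picture viewer there is one more tool, called after "Call:" by a JSON object that holds its "fn" and its "kwargs", one argument or row to a line. arm_command: Moves the arm, as the interface text tells. Its arguments: {"type":"object","properties":{"delta_rot":{"type":"array","items":{"type":"array","items":{"type":"number"}}},"delta_pos":{"type":"array","items":{"type":"array","items":{"type":"number"}}},"gripper":{"type":"array","items":{"type":"number"}},"grip_force":{"type":"number"}},"required":["delta_rot","delta_pos","gripper"]}

```bash
mkdir -p pics
cat > h.py <<'E'
import numpy as np, cv2, json
from rig import status, viewer, robot
def snap(name,fn):
    c=viewer.camera(name); cv2.imwrite(f'pics/{fn}.png',c['pixels'])
    np.savez(f'pics/{fn}.npz',**{k:np.array(c[k]) for k in c}); return c
def w(fn,u,v,z):
    c=np.load(f'pics/{fn}.npz'); K=np.array([[c['fx'],0,c['cx']],[0,c['fy'],c['cy']],[0,0,1]],float)
    d=np.array([(u-c['cx'])/c['fx'],(v-c['cy'])/c['fy']]); s=d.copy()
    for _ in range(30): s=d/(1+c['k1']*(s@s))
    P=c['pose']; r=P[:3,:3]@np.array([s[0],s[1],1]); o=P[:3,3]
    return (o+r*(z-o[2])/r[2]).round(4)
def proj(fn,p):
    c=np.load(f'pics/{fn}.npz'); P=c['pose']; q=P[:3,:3].T@(np.array(p)-P[:3,3]); s=q[:2]/q[2]; s=s*(1+c['k1']*(s@s))
    return np.array([s[0]*c['fx']+c['cx'],s[1]*c['fy']+c['cy']]).round(1)
E
python3 - <<'E'
from h import *
for n in('top','scene'):
    c=snap(n,n+'0'); print(n,c['fx'],c['k1'],np.array(c['pose']).round(3).tolist())
a=cv2.imread('pics/top0.png'); cv2.imwrite('pics/top0b.png',cv2.resize(a,(800,600),interpolation=3))
print(status.get_obs())
E
```

```text
top 491.1459152041898 -0.16652121390037233 [[-0.008, -0.994, 0.109, 0.383], [-1.0, 0.006, -0.018, -0.009], [0.017, -0.11, -0.994, 1.554], [0.0, 0.0, 0.0, 1.0]]
scene 381.7109785668437 -0.0373311958640285 [[0.44, 0.678, -0.588, 1.37], [0.898, -0.34, 0.28, -0.409], [-0.01, -0.651, -0.759, 1.117], [0.0, 0.0, 0.0, 1.0]]
{'time': 0.1, 'q': array([-1.33546429e+00,  5.28399978e-01,  1.43379015e+00, -1.55578543e-07,
        1.18138519e+00, -1.78479698e-01]), 'joint_velocities': array([-0.00070336, -0.00098209, -0.00110123,  0.00092714,  0.00064461,
       -0.00220319]), 'joint_torque': array([-1.52625930e-04, -4.40984845e+01, -1.77150589e+01,  6.34174864e-02,
        5.33688767e-02, -4.19520256e-05]), 'position': array([ 0.25119485, -0.57157247,  0.22164795]), 'tool_rot': array([ 9.78670747e-01,  2.05432680e-01, -2.82479567e-05, -9.90931973e-04]), 'ft_force': array([ 0.97034295, -0.0610417 ,  0.42726371]), 'moment': array([-0.02391318,  0.02563929, -0.02059769]), 'grip_force': 0.0, 'grip_width': 0.0866362495322889}
```

View pics/top0b.png

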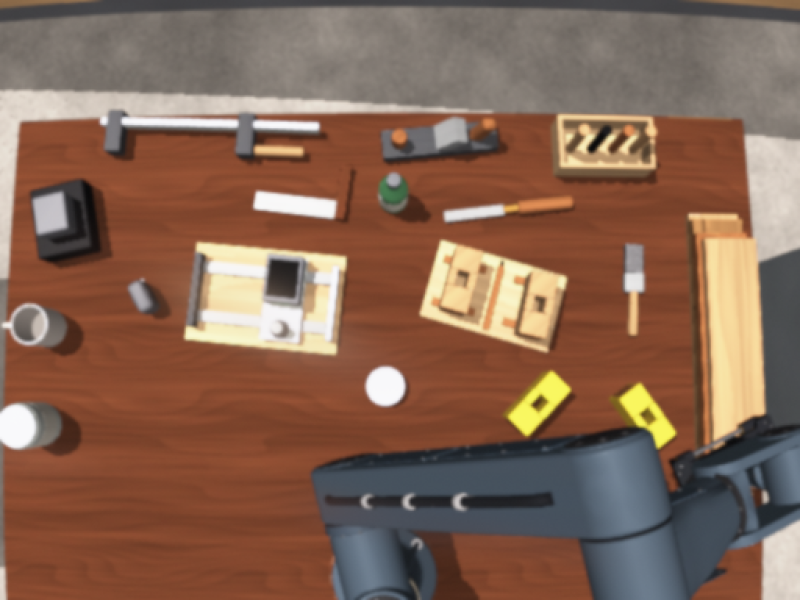

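View pics/scene0.png

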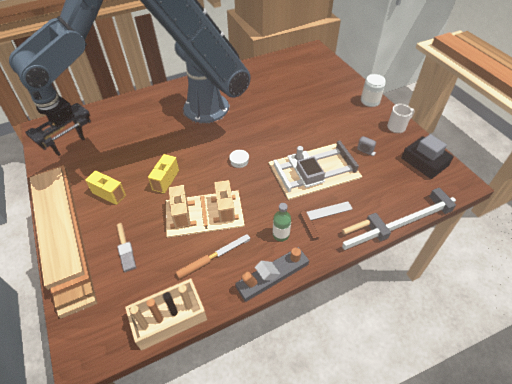

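The top view (800x600) shows the meter with its post at about (279,326), pad at (284,278) and dark stop at x≈195. The rack is at about (493,295), with heads at about (463,280) and (540,303). I'll enlarge both areas.

Run:
```python
from h import *
a=cv2.imread('pics/top0.png')
b=a[148:233,112:232]; c=a[148:233,260:380]
m=np.vstack([cv2.resize(b,None,fx=3.5*1.0,fy=3.5,interpolation=2),cv2.resize(c,None,fx=3.5,fy=3.5,interpolation=2)])
print(m.shape)
m=np.hstack([cv2.resize(b,(400,283),interpolation=2),cv2.resize(c,(400,283),interpolation=2)])
b=cv2.resize(a[150:230,262:372],(770,560),interpolation=2);cv2.imwrite('pics/rack.png',b)
b=cv2.resize(a[150:230,115:225],(770,560),interpolation=2);cv2.imwrite('pics/met.png',b)
```

```text
(596, 420, 3)
```

View pics/rack.png

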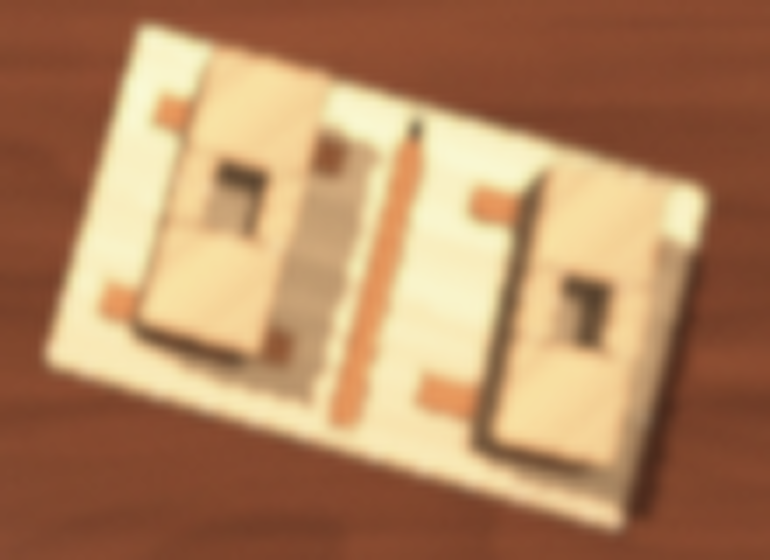

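View pics/met.png

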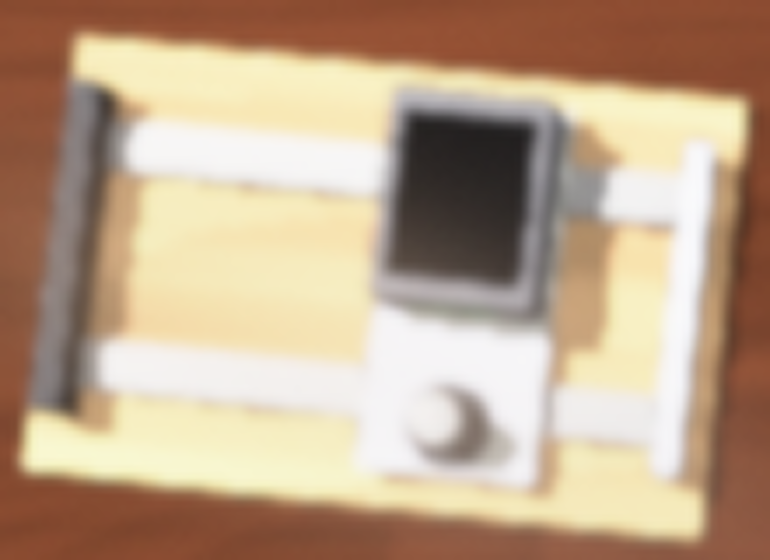

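Run:
```python
from h import *
def W(off,x,y,z): return w('top0',off[0]+(x+.5)/7-.5,off[1]+(y+.5)/7-.5,z)
R=(262,150);M=(115,150)
def quad(n,off,pts,z):
    P=np.array([W(off,*p,z) for p in pts]); TL,TR,BR,BL=P
    long=(TL+TR-BL-BR)/2; wid=(TL+BL-TR-BR)/2
    f=lambda v:(np.hypot(*v[:2]).round(4),np.degrees(np.arctan2(v[1],v[0])).round(2))
    print(n,P.mean(0).round(4),'up',f(long),'left',f(wid))
quad('headL',R,[(212,45),(328,77),(252,356),(137,324)],.098)
quad('headR',R,[(548,165),(670,190),(612,465),(492,440)],.098)
quad('rack',R,[(145,25),(708,190),(620,530),(45,362)],.010)
quad('pad',M,[(412,112),(537,125),(517,285),(390,270)],.077)
quad('base',M,[(75,36),(750,98),(703,540),(22,470)],.010)
print('post',W(M,440,415,.082), 'stop',W(M,108,95,.05),W(M,70,410,.05))
print('pencil',W(R,415,130,.018),W(R,343,425,.018))
```

```text
headL [ 0.5844 -0.1498  0.098 ] up (np.float64(0.1254), np.float64(-16.01)) left (np.float64(0.0514), np.float64(74.02))
headR [ 0.534  -0.2993  0.098 ] up (np.float64(0.1219), np.float64(-13.35)) left (np.float64(0.0536), np.float64(78.0))
rack [ 0.5614 -0.2255  0.01  ] up (np.float64(0.1616), np.float64(-16.72)) left (np.float64(0.2705), np.float64(73.28))
pad [0.5904 0.1948 0.077 ] up (np.float64(0.0702), np.float64(-6.96)) left (np.float64(0.0555), np.float64(83.22))
base [0.5605 0.2399 0.01  ] up (np.float64(0.2011), np.float64(-5.89)) left (np.float64(0.3124), np.float64(84.09))
post [0.4955 0.2036 0.082 ] stop [0.6418 0.3592 0.05  ] [0.5009 0.3733 0.05  ]
pencil [ 0.6271 -0.2414  0.018 ] [ 0.493  -0.2057  0.018 ]
```

```bash
cat >> h.py <<'E'
from scipy.spatial.transform import Rotation as Ro
def go(x,y,z,yaw):
    o=status.get_obs(); R=Ro.from_quat(o['tool_rot']); p=o['position']
    a=np.radians(yaw); T=np.array([[np.cos(a),np.sin(a),0],[np.sin(a),-np.cos(a),0],[0,0,-1]])
    d=R.inv().apply(np.array([x,y,z])-p); r=np.degrees((R.inv()*Ro.from_matrix(T)).as_rotvec())
    print('t',round(o['time'],2),'pos',p.round(4),'q',o['q'].round(2),'F',o['ft_force'].round(2),'w',round(o['grip_width'],4),'gf',round(o['grip_force'],1))
    print(' dpos',d.round(4),'n',np.linalg.norm(d).round(3),'rot',r.round(2))
E
python3 -c "
from h import *
go(.4955,.2036,.16,-6)"
```

```text
t 0.1 pos [ 0.2512 -0.5716  0.2216] q [-1.34  0.53  1.43 -0.    1.18 -0.18] F [ 0.97 -0.06  0.43] w 0.0866 gf 0.0
 dpos [ 0.5354 -0.6114  0.063 ] n 0.815 rot [-1.100e-01  1.000e-02  2.971e+01]
```

Call:
{"fn": "arm_command", "kwargs": {
  "delta_rot": [
    [0,0,5],
    [0,0,10],
    [0,0,15],
    [0,0,20],
    [0,0,25],
    [0,0,29.7],
    [0,0,29.7],
    [0,0,29.7],
    [0,0,29.7],
    [0,0,29.7],
    [0,0,29.7],
    [0,0,29.7]
  ],
  "delta_pos": [
    [0.535,-0.611,0],
    [0.535,-0.611,0],
    [0.535,-0.611,0],
    [0.535,-0.611,0],
    [0.535,-0.611,0],
    [0.535,-0.611,0],
    [0.535,-0.611,0],
    [0.535,-0.611,0],
    [0.535,-0.611,0],
    [0.535,-0.611,0],
    [0.535,-0.611,0],
    [0.535,-0.611,0]
  ],
  "gripper": [-1,-1,-1,-1,-1,-1,-1,-1,-1,-1,-1,-1],
  "grip_force": 15
}}

```text
time: 1.1
position: [0.4016, -0.0933, 0.2225]
tool_rot: [0.999, -0.053, -0.0, -0.0]
ft_force: [0.2, -0.8, -0.4]
grip_width: 0.0866
grip_force: 0.0
```

```bash
python3 -c "
from h import *
go(.4955,.2036,.16,-6)"
```

```text
t 1.1 pos [ 0.4016 -0.0933  0.2225] q [-0.5   0.24  1.94  0.    0.96  1.17] F [ 0.17 -0.83 -0.41] w 0.0866 gf 0.0
 dpos [ 0.0622 -0.3051  0.0625] n 0.318 rot [-0.01  0.01 -0.02]
```

Call:
{"fn": "arm_command", "kwargs": {
  "delta_rot": [
    [0,0,0],
    [0,0,0],
    [0,0,0],
    [0,0,0],
    [0,0,0],
    [0,0,0],
    [0,0,0],
    [0,0,0],
    [0,0,0],
    [0,0,0],
    [0,0,0]
  ],
  "delta_pos": [
    [0.062,-0.305,0.06],
    [0.062,-0.305,0.06],
    [0.062,-0.305,0.06],
    [0.062,-0.305,0.06],
    [0.062,-0.305,0.06],
    [0.062,-0.305,0.06],
    [0.062,-0.305,0.06],
    [0.062,-0.305,0.06],
    [0.062,-0.305,0.06],
    [0.062,-0.305,0.06],
    [0.062,-0.305,0.06]
  ],
  "gripper": [-1,-1,-1,-1,-1,-1,-1,-1,-1,-1,-1]
}}

```text
time: 2.02
position: [0.4943, 0.201, 0.1622]
tool_rot: [0.999, -0.052, -0.001, 0.0]
ft_force: [-0.4, 0.1, 0.1]
grip_width: 0.0871
grip_force: 0.0
```

```bash
python3 -c "
from h import *
go(.4955,.2036,.047,-6)"
```

```text
t 2.02 pos [0.4943 0.201  0.1622] q [ 0.18  0.49  1.72 -0.    0.93  1.85] F [-0.44  0.07  0.13] w 0.0871 gf 0.0
 dpos [ 0.0011 -0.0028  0.1152] n 0.115 rot [0.05 0.09 0.03]
```

Call:
{"fn": "arm_command", "kwargs": {
  "delta_rot": [
    [0,0,0],
    [0,0,0],
    [0,0,0],
    [0,0,0],
    [0,0,0],
    [0,0,0],
    [0,0,0],
    [0,0,0],
    [0,0,0],
    [0,0,0],
    [0,0,0]
  ],
  "delta_pos": [
    [0.001,-0.002,0.03],
    [0.001,-0.002,0.06],
    [0.001,-0.002,0.085],
    [0.001,-0.002,0.105],
    [0.001,-0.002,0.115],
    [0.001,-0.002,0.115],
    [0.001,-0.002,0.115],
    [0.001,-0.002,0.115],
    [0.001,-0.002,0.115],
    [0.001,-0.002,0.115],
    [0.001,-0.002,0.115]
  ],
  "gripper": [-1,-1,-1,-1,-1,0.5,0.5,0.5,0.5,0.5,0.5]
}}

```text
time: 2.93
position: [0.4969, 0.2036, 0.0485]
tool_rot: [0.999, -0.052, 0.001, -0.0]
ft_force: [0.6, 1.2, -0.4]
grip_width: 0.0549
grip_force: 0.0
```

```bash
python3 -c "
from h import *
go(.4955,.2036,.047,-6)
snap('top','t1');a=cv2.imread('pics/t1.png')[140:240,100:240];cv2.imwrite('pics/t1c.png',cv2.resize(a,(770,550),interpolation=2))"
```

```text
t 2.93 pos [0.4969 0.2036 0.0485] q [ 0.18  0.68  1.79 -0.    0.67  1.86] F [ 0.57  1.19 -0.37] w 0.0549 gf 0.0
 dpos [-0.0014  0.0001  0.0015] n 0.002 rot [-0.03 -0.11  0.02]
```

Call:
{"fn": "arm_command", "kwargs": {
  "delta_rot": [
    [0,0,0],
    [0,0,0],
    [0,0,0],
    [0,0,0],
    [0,0,0],
    [0,0,0],
    [0,0,0],
    [0,0,0],
    [0,0,0],
    [0,0,0],
    [0,0,0],
    [0,0,0]
  ],
  "delta_pos": [
    [0,0,0],
    [0,0,0],
    [0,0,0],
    [0,0,0],
    [0,0,0],
    [0,0,0],
    [0,-0.01,0],
    [0,-0.03,0],
    [0,-0.05,0],
    [0,-0.07,0],
    [0,-0.09,0],
    [0,-0.1,0]
  ],
  "gripper": [1,1,1,1,1,1,1,1,1,1,1,1]
}}

```text
time: 3.98
position: [0.5071, 0.3044, 0.0475]
tool_rot: [0.999, -0.051, 0.0, 0.0]
ft_force: [2.9, -3.2, 1.4]
grip_width: 0.0233
grip_force: 15.0
```

Call:
{"fn": "arm_command", "kwargs": {
  "delta_rot": [
    [0,0,0],
    [0,0,0],
    [0,0,0],
    [0,0,0]
  ],
  "delta_pos": [
    [0,-0.005,0],
    [0,-0.01,0],
    [0,-0.015,0],
    [0,-0.02,0]
  ],
  "gripper": [1,1,1,1]
}}

```text
time: 4.32
position: [0.509, 0.3222, 0.0475]
tool_rot: [0.999, -0.052, -0.0, 0.0]
ft_force: [0.7, -2.4, 0.7]
grip_width: 0.0232
grip_force: 15.0
```

```bash
python3 -c "
from h import *
go(.4955,.2036,.047,-6)
snap('top','t2');a=cv2.imread('pics/t2.png')[140:240,100:240];cv2.imwrite('pics/t2c.png',cv2.resize(a,(770,550),interpolation=2))"
```

```text
t 4.32 pos [0.509  0.3222 0.0475] q [ 0.38  0.74  1.62 -0.    0.79  2.06] F [ 0.68 -2.43  0.71] w 0.0232 gf 15.0
 dpos [-0.001   0.1194  0.0006] n 0.119 rot [ 0.04  0.01 -0.02]
```

View pics/t2c.png

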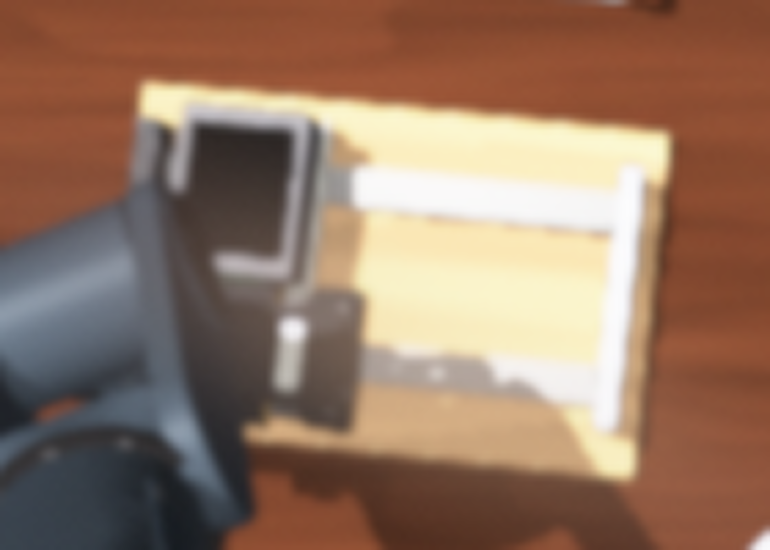

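The carriage has moved along, with a small gap (≈8 mm) still left between the block at x≈180 and the stop at x≈150. I'll push on gently.

Call:
{"fn": "arm_command", "kwargs": {
  "delta_rot": [
    [0,0,0],
    [0,0,0],
    [0,0,0],
    [0,0,0]
  ],
  "delta_pos": [
    [0,-0.003,0],
    [0,-0.006,0],
    [0,-0.009,0],
    [0,-0.011,0]
  ],
  "gripper": [1,1,1,1]
}}

```text
time: 4.7
position: [0.5103, 0.3337, 0.0475]
tool_rot: [0.999, -0.052, 0.0, -0.0]
ft_force: [1.0, -3.3, 0.4]
grip_width: 0.0236
grip_force: 15.0
```

Call:
{"fn": "arm_command", "kwargs": {
  "delta_rot": [
    [0,0,0],
    [0,0,0],
    [0,0,0]
  ],
  "delta_pos": [
    [0,-0.003,0],
    [0,-0.005,0],
    [0,-0.005,0]
  ],
  "gripper": [1,1,1]
}}

```text
time: 4.95
position: [0.5102, 0.3342, 0.0474]
tool_rot: [0.999, -0.05, -0.001, 0.004]
ft_force: [2.2, -16.1, 3.3]
grip_width: 0.0237
grip_force: 15.0
```

Call:
{"fn": "arm_command", "kwargs": {
  "delta_rot": [
    [0,0,0],
    [0,0,0],
    [0,0,0],
    [0,0,0],
    [0,0,0],
    [0,0,0],
    [0,0,0],
    [0,0,0],
    [0,0,0],
    [0,0,0]
  ],
  "delta_pos": [
    [0,0.002,0],
    [0,0.0035,0],
    [0,0.0035,0],
    [0,0.0035,0],
    [0,0.0035,0],
    [0,0.0035,-0.02],
    [0,0.0035,-0.05],
    [0,0.0035,-0.085],
    [0,0.0035,-0.12],
    [0,0.0035,-0.15]
  ],
  "gripper": [1,1,0.17,0.17,0.17,0.17,0.17,0.17,-1,-1]
}}

```text
time: 5.78
position: [0.5098, 0.3363, 0.1996]
tool_rot: [0.999, -0.052, 0.0, -0.001]
ft_force: [0.3, -0.2, -0.0]
grip_width: 0.0431
grip_force: 0.0
```

```bash
python3 -c "
from h import *
go(.5844,-.1498,.21,-16)"
```

```text
t 5.78 pos [0.5098 0.3363 0.1996] q [0.4  0.53 1.49 0.   1.11 2.07] F [ 0.29 -0.19 -0.01] w 0.0431 gf 0.0
 dpos [ 0.1247  0.4757 -0.0111] n 0.492 rot [-1.000e-01 -1.000e-02  1.004e+01]
```

Call:
{"fn": "arm_command", "kwargs": {
  "delta_rot": [
    [0,0,5],
    [0,0,10],
    [0,0,10],
    [0,0,10],
    [0,0,10],
    [0,0,10],
    [0,0,10],
    [0,0,10],
    [0,0,10],
    [0,0,10],
    [0,0,10],
    [0,0,10]
  ],
  "delta_pos": [
    [0.125,0.476,-0.01],
    [0.125,0.476,-0.01],
    [0.125,0.476,-0.01],
    [0.125,0.476,-0.01],
    [0.125,0.476,-0.01],
    [0.125,0.476,-0.01],
    [0.125,0.476,-0.01],
    [0.125,0.476,-0.01],
    [0.125,0.476,-0.01],
    [0.125,0.476,-0.01],
    [0.125,0.476,-0.01],
    [0.125,0.476,-0.01]
  ],
  "gripper": [-1,-1,-1,-1,-1,-1,-1,-1,-1,-1,-1,-1]
}}

```text
time: 6.78
position: [0.5853, -0.1534, 0.2076]
tool_rot: [0.99, -0.14, 0.0, -0.0]
ft_force: [0.9, -0.6, -0.5]
grip_width: 0.087
grip_force: 0.0
```

Call:
{"fn": "arm_command", "kwargs": {
  "delta_rot": [
    [0,0,0],
    [0,0,0],
    [0,0,0]
  ],
  "delta_pos": [
    [0,0,0],
    [0,0,0],
    [0,0,0]
  ],
  "gripper": [-1,-1,-1]
}}

```text
time: 7.03
position: [0.5844, -0.1501, 0.2071]
tool_rot: [0.99, -0.139, -0.001, -0.001]
ft_force: [0.8, -0.9, 0.8]
grip_width: 0.0872
grip_force: 0.0
```

```bash
python3 -c "
from h import *
go(.5844,-.1498,.05,-16)
snap('top','t3');a=cv2.imread('pics/t3.png')[140:240,100:240];cv2.imwrite('pics/t3c.png',cv2.resize(a,(770,550),interpolation=2))"
```

```text
t 7.03 pos [ 0.5844 -0.1501  0.2071] q [-0.44  0.52  1.5   0.    1.12  1.41] F [ 0.76 -0.91  0.84] w 0.0872 gf 0.0
 dpos [ 0.0002 -0.      0.1571] n 0.157 rot [-0.09  0.09 -0.  ]
```

View pics/t3c.png

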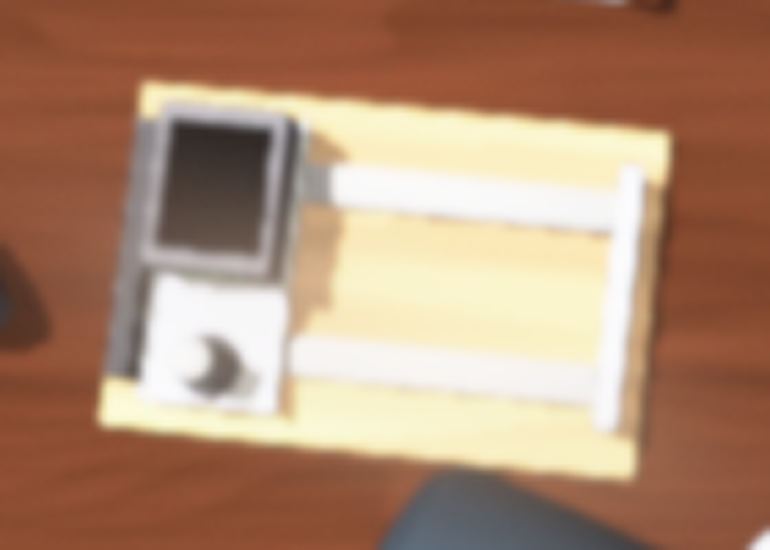

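The carriage is against the stop: the plate and block at x≈145–160 abut the dark bar. Next I grasp the left head.

Call:
{"fn": "arm_command", "kwargs": {
  "delta_rot": [
    [0,0,0],
    [0,0,0],
    [0,0,0],
    [0,0,0],
    [0,0,0],
    [0,0,0],
    [0,0,0],
    [0,0,0],
    [0,0,0],
    [0,0,0],
    [0,0,0],
    [0,0,0]
  ],
  "delta_pos": [
    [0,0,0.035],
    [0,0,0.07],
    [0,0,0.1],
    [0,0,0.125],
    [0,0,0.145],
    [0,0,0.157],
    [0,0,0.157],
    [0,0,0.157],
    [0,0,0.157],
    [0,0,0.157],
    [0,0,0.157],
    [0,0,0.157]
  ],
  "gripper": [-1,-1,-1,-1,-1,-1,1,1,1,1,1,1],
  "grip_force": 30
}}

```text
time: 8.08
position: [0.5855, -0.1522, 0.0519]
tool_rot: [0.99, -0.139, 0.001, 0.001]
ft_force: [-2.2, -4.9, 3.9]
grip_width: 0.0548
grip_force: 2.3
```

Call:
{"fn": "arm_command", "kwargs": {
  "delta_rot": [
    [0,0,0],
    [0,0,0],
    [0,0,0]
  ],
  "delta_pos": [
    [0,0,0],
    [0,0,0],
    [0,0,0]
  ],
  "gripper": [1,1,1]
}}

```text
time: 8.33
position: [0.5855, -0.1524, 0.0519]
tool_rot: [0.99, -0.139, 0.001, 0.001]
ft_force: [-2.9, -1.8, 6.2]
grip_width: 0.0539
grip_force: 30.0
```

Call:
{"fn": "arm_command", "kwargs": {
  "delta_rot": [
    [0,0,0],
    [0,0,0],
    [0,0,0],
    [0,0,0],
    [0,0,0],
    [0,0,0],
    [0,0,0],
    [0,0,0],
    [0,0,0],
    [0,0,0]
  ],
  "delta_pos": [
    [0,0,-0.01],
    [0,0,-0.025],
    [0,0,-0.04],
    [0,0,-0.05],
    [0,0,-0.06],
    [0,0,-0.06],
    [0,0,-0.06],
    [0,0,-0.06],
    [0,0,-0.06],
    [0,0,-0.06]
  ],
  "gripper": [1,1,1,1,1,1,1,1,1,1]
}}

```text
time: 9.17
position: [0.5842, -0.151, 0.1096]
tool_rot: [0.99, -0.139, -0.001, -0.0]
ft_force: [-0.0, -0.0, -4.8]
grip_width: 0.0537
grip_force: 30.0
```

Call:
{"fn": "arm_command", "kwargs": {
  "delta_rot": [
    [0,0,0]
  ],
  "delta_pos": [
    [0,0,0]
  ],
  "gripper": [1]
}}

```text
time: 9.25
position: [0.5844, -0.1511, 0.1098]
tool_rot: [0.99, -0.139, -0.001, -0.0]
ft_force: [0.5, -0.0, -5.2]
grip_width: 0.0537
grip_force: 30.0
```

```bash
python3 -c "
from h import *
F=[]
for i in range(8):
    viewer.camera('top'); o=status.get_obs(); F.append(o['ft_force'])
F=np.array(F);print(F.mean(0),F.std(0),o['joint_torque'],o['grip_width'])
snap('scene','s4');a=cv2.imread('pics/s4.png')[160:260,140:280];cv2.imwrite('pics/s4c.png',cv2.resize(a,(770,550),interpolation=2))
go(.5844,-.1498,.05,-16)
P=np.array([w('t3',100+(x+.5)/5.5-.5,140+(y+.5)/5.5-.5,.077) for x,y in[(170,120),(274,126),(262,258),(157,248)]]);print(P.mean(0))
"
```

```text
[-0.02861963  0.20051059 -5.07280158] [0.37183585 0.49503957 0.36949626] [-2.32853810e-03 -4.77789044e+01 -1.47074103e+01  3.77999316e-02
 -6.42001256e-02 -1.67415863e-05] 0.05376026028747545
t 9.7 pos [ 0.5848 -0.1513  0.1106] q [-0.44  0.64  1.58  0.    0.92  1.41] F [ 0.88 -1.13 -4.22] w 0.0537 gf 30.0
 dpos [-0.0008 -0.0013  0.0606] n 0.061 rot [ 0.   -0.    0.01]
[0.604   0.32445 0.077  ]
```

View pics/s4c.png

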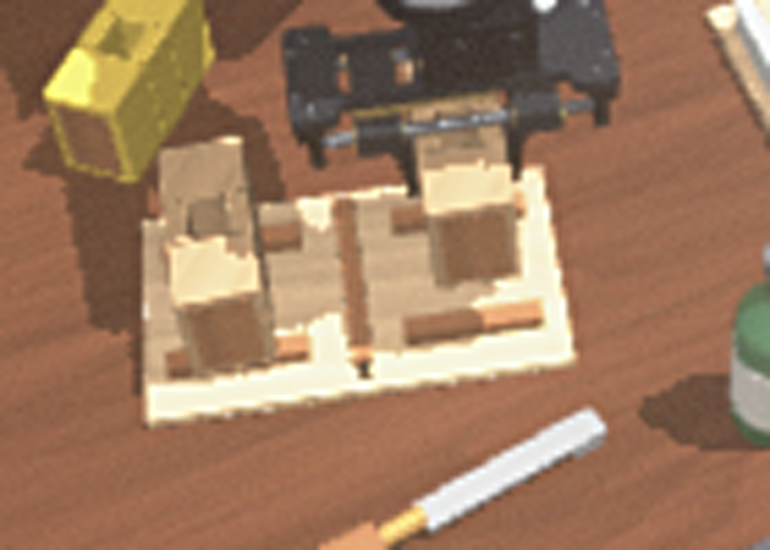

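Left head is level and held well clear (at about (470,200)), weighing ≈5.1 N, so it seems the heavier one. I'll put it back and check the other.

Call:
{"fn": "arm_command", "kwargs": {
  "delta_rot": [
    [0,0,0],
    [0,0,0],
    [0,0,0],
    [0,0,0],
    [0,0,0],
    [0,0,0],
    [0,0,0],
    [0,0,0],
    [0,0,0],
    [0,0,0],
    [0,0,0],
    [0,0,0]
  ],
  "delta_pos": [
    [0,0,0.02],
    [0,0,0.04],
    [0,0,0.05],
    [0,0,0.055],
    [0,0,0.058],
    [0,0,0.0595],
    [0,0,0.0595],
    [0,0,0.0595],
    [0,0,0.0595],
    [0,0,0.0595],
    [0,0,0.0595],
    [0,0,0.0595]
  ],
  "gripper": [1,1,1,1,1,1,1,-1,-1,-1,-1,-1]
}}

```text
time: 10.7
position: [0.5854, -0.1515, 0.0516]
tool_rot: [0.99, -0.139, 0.001, 0.0]
ft_force: [-0.0, 0.3, -0.2]
grip_width: 0.0793
grip_force: 0.0
```

Call:
{"fn": "arm_command", "kwargs": {
  "delta_rot": [
    [0,0,0],
    [0,0,0],
    [0,0,0],
    [0,0,0],
    [0,0,0],
    [0,0,0]
  ],
  "delta_pos": [
    [0,0,-0.01],
    [0,0,-0.04],
    [0,0,-0.08],
    [0,0,-0.115],
    [0,0,-0.14],
    [0,0,-0.15]
  ],
  "gripper": [-1,-1,-1,-1,-1,-1]
}}

```text
time: 11.2
position: [0.5872, -0.1522, 0.2064]
tool_rot: [0.99, -0.139, 0.004, 0.001]
ft_force: [0.2, -1.2, -0.3]
grip_width: 0.0869
grip_force: 0.0
```

```bash
python3 -c "
from h import *
go(.534,-.2993,.2,-13.5)"
```

```text
t 11.2 pos [ 0.5872 -0.1522  0.2064] q [-0.44  0.52  1.5   0.    1.11  1.41] F [ 0.19 -1.16 -0.34] w 0.0869 gf 0.0
 dpos [-0.0107  0.156   0.0066] n 0.157 rot [ 0.09 -0.52 -2.48]
```

Call:
{"fn": "arm_command", "kwargs": {
  "delta_rot": [
    [0,0,-2.5],
    [0,0,-2.5],
    [0,0,-2.5],
    [0,0,-2.5],
    [0,0,-2.5],
    [0,0,-2.5],
    [0,0,-2.5]
  ],
  "delta_pos": [
    [-0.007,0.157,0],
    [-0.007,0.157,0],
    [-0.007,0.157,0],
    [-0.007,0.157,0],
    [-0.007,0.157,0],
    [-0.007,0.157,0],
    [-0.007,0.157,0]
  ],
  "gripper": [-1,-1,-1,-1,-1,-1,-1]
}}

```text
time: 11.78
position: [0.5342, -0.2996, 0.2003]
tool_rot: [0.993, -0.118, -0.001, -0.001]
ft_force: [0.2, 0.2, -0.1]
grip_width: 0.0869
grip_force: 0.0
```

```bash
python3 -c "
from h import *
go(.534,-.2993,.05,-13.5)"
```

```text
t 11.78 pos [ 0.5342 -0.2996  0.2003] q [-0.69  0.54  1.49  0.    1.12  1.11] F [ 0.18  0.19 -0.12] w 0.0869 gf 0.0
 dpos [-0.     -0.      0.1503] n 0.15 rot [-0.09  0.1  -0.03]
```

Call:
{"fn": "arm_command", "kwargs": {
  "delta_rot": [
    [0,0,0],
    [0,0,0],
    [0,0,0],
    [0,0,0],
    [0,0,0],
    [0,0,0],
    [0,0,0],
    [0,0,0],
    [0,0,0],
    [0,0,0],
    [0,0,0],
    [0,0,0]
  ],
  "delta_pos": [
    [0,0,0.035],
    [0,0,0.07],
    [0,0,0.1],
    [0,0,0.125],
    [0,0,0.14],
    [0,0,0.149],
    [0,0,0.149],
    [0,0,0.149],
    [0,0,0.149],
    [0,0,0.149],
    [0,0,0.149],
    [0,0,0.149]
  ],
  "gripper": [-1,-1,-1,-1,-1,1,1,1,1,1,1,1]
}}

```text
time: 12.78
position: [0.5357, -0.3013, 0.0535]
tool_rot: [0.993, -0.117, 0.001, 0.001]
ft_force: [-0.0, -1.0, 4.5]
grip_width: 0.0538
grip_force: 30.0
```

Call:
{"fn": "arm_command", "kwargs": {
  "delta_rot": [
    [0,0,0],
    [0,0,0],
    [0,0,0],
    [0,0,0],
    [0,0,0],
    [0,0,0],
    [0,0,0],
    [0,0,0],
    [0,0,0],
    [0,0,0],
    [0,0,0],
    [0,0,0]
  ],
  "delta_pos": [
    [0,0,0],
    [0,0,0],
    [0,0,-0.01],
    [0,0,-0.025],
    [0,0,-0.04],
    [0,0,-0.05],
    [0,0,-0.06],
    [0,0,-0.06],
    [0,0,-0.06],
    [0,0,-0.06],
    [0,0,-0.06],
    [0,0,-0.06]
  ],
  "gripper": [1,1,1,1,1,1,1,1,1,1,1,1]
}}

```text
time: 13.78
position: [0.5343, -0.2999, 0.1111]
tool_rot: [0.993, -0.117, -0.001, -0.001]
ft_force: [0.0, 0.1, -3.0]
grip_width: 0.0537
grip_force: 30.0
```

```bash
python3 -c "
from h import *
F=[]
for i in range(8):
    viewer.camera('top'); o=status.get_obs(); F.append(o['ft_force'])
F=np.array(F);print(F.mean(0),F.std(0))
snap('scene','s5');a=cv2.imread('pics/s5.png')[160:260,140:280];cv2.imwrite('pics/s5c.png',cv2.resize(a,(770,550),interpolation=2))
go(.534,-.2993,.05,-13.5)
"
```

```text
[ 0.15187229 -0.06958234 -3.43211513] [0.57494373 0.0908536  0.39284182]
t 14.23 pos [ 0.5349 -0.3003  0.112 ] q [-0.69  0.65  1.56  0.    0.93  1.11] F [-0.13  0.51 -3.43] w 0.0539 gf 30.0
 dpos [-0.0011 -0.0007  0.062 ] n 0.062 rot [-0.    0.    0.01]
```

View pics/s5c.png

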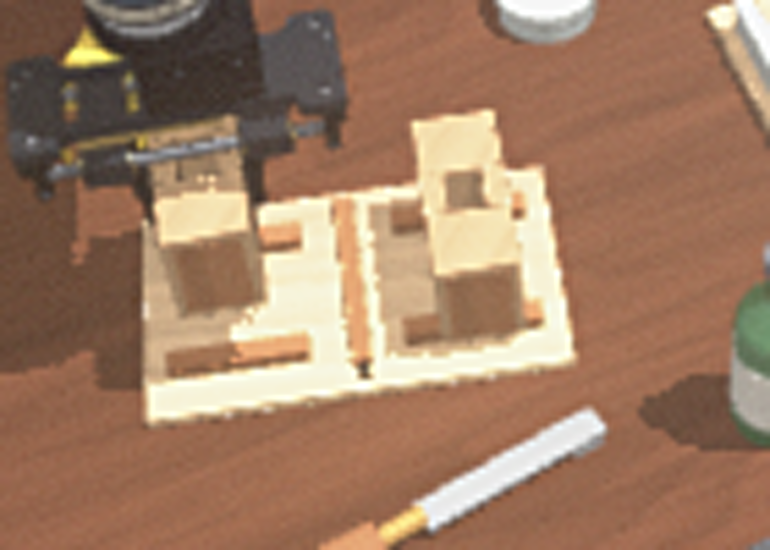

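The right head (≈3.4 N) is the lighter one. The left head (at about (470,230)) lies flat on its bearers and the pencil is in place. I'll put the right one back and take the left.

Call:
{"fn": "arm_command", "kwargs": {
  "delta_rot": [
    [0,0,0],
    [0,0,0],
    [0,0,0],
    [0,0,0],
    [0,0,0],
    [0,0,0],
    [0,0,0],
    [0,0,0],
    [0,0,0],
    [0,0,0],
    [0,0,0],
    [0,0,0]
  ],
  "delta_pos": [
    [0,0,0.02],
    [0,0,0.04],
    [0,0,0.05],
    [0,0,0.055],
    [0,0,0.058],
    [0,0,0.0595],
    [0,0,0.0595],
    [0,0,0.0595],
    [0,0,0.0595],
    [0,0,0.0595],
    [0,0,0.0595],
    [0,0,0.0595]
  ],
  "gripper": [1,1,1,1,1,1,1,-1,-1,-1,-1,-1]
}}

```text
time: 15.23
position: [0.5352, -0.3005, 0.0529]
tool_rot: [0.993, -0.117, 0.0, 0.0]
ft_force: [0.8, 0.5, -0.8]
grip_width: 0.0792
grip_force: 0.0
```

Call:
{"fn": "arm_command", "kwargs": {
  "delta_rot": [
    [0,0,0],
    [0,0,0],
    [0,0,0],
    [0,0,0],
    [0,0,0],
    [0,0,0],
    [0,0,0],
    [0,0,0]
  ],
  "delta_pos": [
    [0,0,-0.01],
    [0,0,-0.04],
    [0,0,-0.08],
    [0,0,-0.115],
    [0,0,-0.14],
    [0,0,-0.15],
    [0,0,-0.15],
    [0,0,-0.15]
  ],
  "gripper": [-1,-1,-1,-1,-1,-1,-1,-1]
}}

```text
time: 15.9
position: [0.5344, -0.2999, 0.2023]
tool_rot: [0.993, -0.117, -0.0, -0.0]
ft_force: [-0.3, -0.3, -0.2]
grip_width: 0.0871
grip_force: 0.0
```

```bash
python3 -c "
from h import *
go(.585,-.151,.2,-16)"
```

```text
t 15.9 pos [ 0.5344 -0.2999  0.2023] q [-0.69  0.53  1.49 -0.    1.12  1.11] F [-0.26 -0.32 -0.18] w 0.0871 gf 0.0
 dpos [ 0.0144 -0.1566  0.0023] n 0.157 rot [-0.01  0.02  2.51]
```

Call:
{"fn": "arm_command", "kwargs": {
  "delta_rot": [
    [0,0,2.5],
    [0,0,2.5],
    [0,0,2.5],
    [0,0,2.5],
    [0,0,2.5],
    [0,0,2.5],
    [0,0,2.5]
  ],
  "delta_pos": [
    [0.0144,-0.1566,0],
    [0.0144,-0.1566,0],
    [0.0144,-0.1566,0],
    [0.0144,-0.1566,0],
    [0.0144,-0.1566,0],
    [0.0144,-0.1566,0],
    [0.0144,-0.1566,0]
  ],
  "gripper": [-1,-1,-1,-1,-1,-1,-1]
}}

```text
time: 16.48
position: [0.5843, -0.1512, 0.2005]
tool_rot: [0.99, -0.139, -0.002, -0.0]
ft_force: [0.2, -0.2, 0.4]
grip_width: 0.087
grip_force: 0.0
```

```bash
python3 -c "
from h import *
go(.585,-.151,.0515,-16)
snap('scene','s6');a=cv2.imread('pics/s6.png')[160:260,140:280];cv2.imwrite('pics/s6c.png',cv2.resize(a,(770,550),interpolation=2))
"
```

```text
t 16.48 pos [ 0.5843 -0.1512  0.2005] q [-0.44  0.53  1.51 -0.    1.11  1.41] F [ 0.23 -0.18  0.44] w 0.087 gf 0.0
 dpos [ 0.0012 -0.0004  0.149 ] n 0.149 rot [0.   0.22 0.04]
```

View pics/s6c.png

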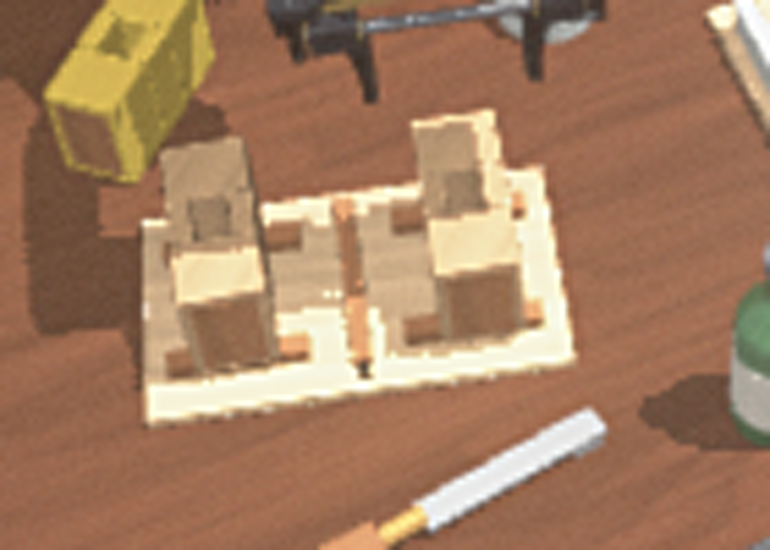

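Both heads lie flat on the bearers, the left at about (470,230) and the right at about (225,260). Now I grasp and lift the left, heavier one.

Call:
{"fn": "arm_command", "kwargs": {
  "delta_rot": [
    [0,0,0],
    [0,0,0],
    [0,0,0],
    [0,0,0],
    [0,0,0],
    [0,0,0],
    [0,0,0],
    [0,0,0],
    [0,0,0],
    [0,0,0],
    [0,0,0],
    [0,0,0]
  ],
  "delta_pos": [
    [0,0,0.035],
    [0,0,0.07],
    [0,0,0.1],
    [0,0,0.125],
    [0,0,0.14],
    [0,0,0.149],
    [0,0,0.149],
    [0,0,0.149],
    [0,0,0.149],
    [0,0,0.149],
    [0,0,0.149],
    [0,0,0.149]
  ],
  "gripper": [-1,-1,-1,-1,-1,1,1,1,1,1,1,1]
}}

```text
time: 17.53
position: [0.5862, -0.1518, 0.0549]
tool_rot: [0.99, -0.139, 0.001, 0.0]
ft_force: [-0.9, -0.3, 3.0]
grip_width: 0.0536
grip_force: 30.0
```

Call:
{"fn": "arm_command", "kwargs": {
  "delta_rot": [
    [0,0,0],
    [0,0,0],
    [0,0,0],
    [0,0,0],
    [0,0,0],
    [0,0,0],
    [0,0,0],
    [0,0,0],
    [0,0,0],
    [0,0,0],
    [0,0,0],
    [0,0,0]
  ],
  "delta_pos": [
    [0,0,0],
    [0,0,0],
    [0,0,-0.01],
    [0,0,-0.025],
    [0,0,-0.04],
    [0,0,-0.06],
    [0,0,-0.08],
    [0,0,-0.1],
    [0,0,-0.115],
    [0,0,-0.12],
    [0,0,-0.12],
    [0,0,-0.12]
  ],
  "gripper": [1,1,1,1,1,1,1,1,1,1,1,1]
}}

```text
time: 18.53
position: [0.5844, -0.1508, 0.1727]
tool_rot: [0.99, -0.139, -0.001, -0.0]
ft_force: [-0.7, 0.8, -5.6]
grip_width: 0.0536
grip_force: 30.0
```

```bash
python3 -c "
from h import *
go(.605,.324,.172,-6)"
```

```text
t 18.53 pos [ 0.5844 -0.1508  0.1727] q [-0.44  0.56  1.54  0.    1.05  1.41] F [-0.73  0.79 -5.64] w 0.0536 gf 30.0
 dpos [-0.1109 -0.4621  0.0011] n 0.475 rot [-0.03  0.12 -9.98]
```

Call:
{"fn": "arm_command", "kwargs": {
  "delta_rot": [
    [0,0,-1],
    [0,0,-2],
    [0,0,-4],
    [0,0,-6],
    [0,0,-8],
    [0,0,-10],
    [0,0,-10],
    [0,0,-10],
    [0,0,-10],
    [0,0,-10],
    [0,0,-10],
    [0,0,-10]
  ],
  "delta_pos": [
    [-0.002,-0.01,0],
    [-0.007,-0.03,0],
    [-0.014,-0.06,0],
    [-0.022,-0.09,0],
    [-0.029,-0.12,0],
    [-0.036,-0.15,0],
    [-0.043,-0.18,0],
    [-0.05,-0.21,0],
    [-0.058,-0.24,0],
    [-0.065,-0.27,0],
    [-0.072,-0.3,0],
    [-0.079,-0.33,0]
  ],
  "gripper": [1,1,1,1,1,1,1,1,1,1,1,1]
}}

```text
time: 19.53
position: [0.5986, 0.1899, 0.1717]
tool_rot: [0.999, -0.052, -0.002, 0.0]
ft_force: [0.0, -0.1, -5.1]
grip_width: 0.0532
grip_force: 30.0
```

```bash
python3 -c "
from h import *
go(.605,.324,.172,-6)"
```

```text
t 19.53 pos [0.5986 0.1899 0.1717] q [0.13 0.59 1.47 0.   1.08 1.8 ] F [ 0.04 -0.1  -5.12] w 0.0532 gf 30.0
 dpos [-0.0074 -0.1341 -0.0004] n 0.134 rot [0.03 0.23 0.07]
```

Call:
{"fn": "arm_command", "kwargs": {
  "delta_rot": [
    [0,0,0],
    [0,0,0],
    [0,0,0],
    [0,0,0],
    [0,0,0],
    [0,0,0],
    [0,0,0],
    [0,0,0],
    [0,0,0],
    [0,0,0],
    [0,0,0],
    [0,0,0]
  ],
  "delta_pos": [
    [-0.002,-0.03,0],
    [-0.004,-0.06,0],
    [-0.005,-0.09,0],
    [-0.007,-0.115,0],
    [-0.007,-0.128,0],
    [-0.007,-0.132,0],
    [-0.007,-0.132,0.01],
    [-0.007,-0.132,0.02],
    [-0.007,-0.132,0.03],
    [-0.007,-0.132,0.037],
    [-0.007,-0.132,0.04],
    [-0.007,-0.132,0.04]
  ],
  "gripper": [1,1,1,1,1,1,1,1,1,1,1,1]
}}

```text
time: 20.53
position: [0.6064, 0.3183, 0.1318]
tool_rot: [0.999, -0.053, -0.002, 0.001]
ft_force: [0.8, 0.3, -5.3]
grip_width: 0.0536
grip_force: 30.0
```

Call:
{"fn": "arm_command", "kwargs": {
  "delta_rot": [
    [0,0,0],
    [0,0,0],
    [0,0,0],
    [0,0,0]
  ],
  "delta_pos": [
    [0,0,0],
    [0,0,0],
    [0,0,0],
    [0,0,0]
  ],
  "gripper": [1,1,1,1]
}}

```text
time: 20.87
position: [0.6076, 0.3198, 0.1343]
tool_rot: [0.999, -0.052, 0.001, -0.0]
ft_force: [-0.1, -0.2, -5.6]
grip_width: 0.0536
grip_force: 30.0
```

```bash
python3 -c "
from h import *
go(.605,.324,.132,-6)
snap('scene','s7');a=cv2.imread('pics/s7.png')[100:250,150:390];cv2.imwrite('pics/s7c.png',cv2.resize(a,(800,500),interpolation=2))
"
```

```text
t 20.87 pos [0.6076 0.3198 0.1343] q [0.32 0.71 1.34 0.   1.09 2.  ] F [-0.08 -0.15 -5.59] w 0.0536 gf 30.0
 dpos [-0.003  -0.0039  0.0023] n 0.005 rot [-0.03 -0.07  0.01]
```

View pics/s7c.png

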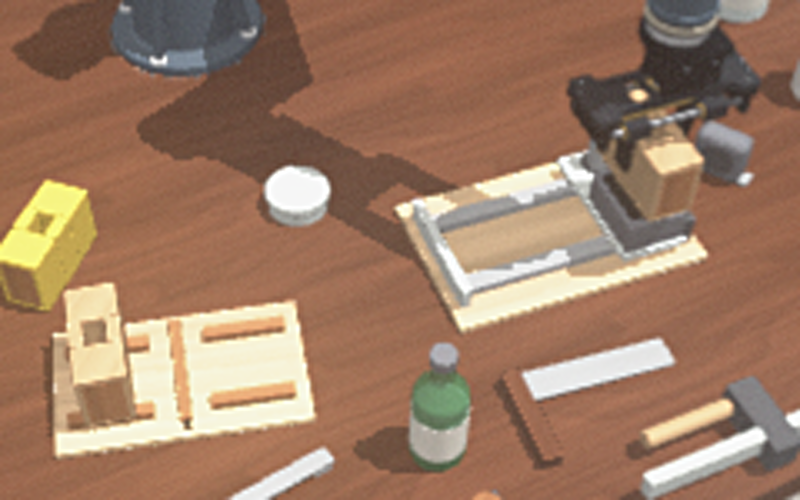

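The heavy head hangs level over the pad at about (655,175), the carriage is home, the lighter head is flat on the rack at about (98,355), and the bystanders are in place.

```bash
python3 -c "
from h import *
print(robot.hand_in())"
```

```text
the job is handed in; nothing more can be done
None
```

The job is handed in, with no verdict returned: the carriage is home, the heavier head (about 5.1 N against 3.4 N) is held level about 22 mm above the pad and within about 5 mm of centre, and the lighter one lies flat on the rack.

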